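# Hang a second grinding wheel on the shed hook

### The arm

A 6-joint arm with a two-finger parallel gripper is mounted at the origin on the work surface. World frame = base frame: x ahead of the robot, y to its left, z up, the work surface at z = 0. Lengths are in m, angles in rad, forces in N, time in s.
With the tool pointing down it reaches from about 0.3 to 0.85 m from the base axis. Payload 5.4 kg.
Tool frame: the origin (TCP) lies midway between the tips of the shut fingers; the grasp point (between the pads) lies manip.pinch_z behind it (manip.pinch_z is the distance from the TCP to the grasp point, in m); z points along the fingers, y is the direction in which the jaws open and shut (so a half turn about z gives the same grasp; the last joint's range is limited). The gripper opens to 85 mm and grips with 20 to 120 N. Pads are 22 mm wide; open, the fingers measure 114 mm over their backs; the gripper's body (76 mm by 85 mm) begins 54 mm behind the grasp point. The pads swing forward as they close: fully open they stand 13 mm farther back than shut.
Start: joints at [1.043, 0.158, 1.597, -0, 1.386, -0.21], TCP at [0.18, 0.546, 0.231] pointing down, gripper open.
Joint ranges: [-2.91, 2.91], [-0.94, 2.29], [0.18, 2.7], [-1.29, 4.43], [0.17, 2.64], [-3, 3]. Speed limits (rad/s): [2.57, 2.57, 3.14, 3.14, 3.14, 3.14].

### API

Orientations are given as a unit quaternion [x, y, z, w].
In Python, from bench import get_obs, viewer, ticket, manip gives the robot as it stands. The module is installed in compiled form; this text tells all that it offers.
- The arm moves only by the tool arm_command, never from a script. Its argument "motion" is a list of rows, each an object with "linear": the shift along the tool's x, y, z normalised to -1 to 1, where 1 is 25 cm, a list of three; "twist": the turn about the tool's z normalised to -1 to 1, where 1 is pi rad. In form: [{"linear": [x, y, z], "twist": twist}, ...]. A call has 1 to 5 rows; each row shifts and turns the commanded pose from where the row before left it, along the tool's axes as they then stand; what a row does not reach is not made up. A row lasts 1/10 s, in which the tool goes at most 50 mm and 8.59 degrees, less where a joint would pass 70% of its speed; a pose out of reach is approached as far as the arm can. A call with a number of a shift or a turn outside -1 to 1 is refused whole. A call with a gripper value outside its range is refused whole. "claw" is the opening in per cent of the stroke, from 0 (shut) to 100 (fully open), set as the call begins (left out, the last holds). The fingers move at their own pace and stop on an object; "force" is the grip in N (left out, the last holds). Time passes only in rows, so rows that do not move let the fingers close. It gives the time, the measured TCP pose, the force and the opening at its end, in the units of the state.
- get_obs(): the state, without advancing time (a new reading comes with each control period).
- viewer.get_image(name): name is "scene" or "top" or "wrist"; returns a dict with "img" (480x640x3 uint8, red, green, blue), "z_map" (480x640 float32, m along the optical axis (not along the pixel's ray), 0 where there is no reading), "fx", "fy", "cx", "cy" (pixels), "rvec" (rotation vector, rad) and "tvec" (3), from world to camera coordinates, as OpenCV has them. Camera axes: x right, y down, z forward; pixel columns grow to the right and rows downward; lengths in m; the calibration is good to about 2 mm. The wrist camera is an equidistant fisheye: a pixel r from the principal point sees the ray r / f radians off the axis. A picture is of the moment at which its call begins.
- ticket.finish_job(): hands the job in, once; it reports no verdict.
The state is a dict: "time": time; "q": joint angles; "dq": joint speeds; "joint_efforts": joint torques, N m; "eef_pos": TCP position; "tool_rot": TCP orientation; "wrist_force": force on the tool from outside, world axes, zero at the start; "torque": the same for the moment, N m; "opening": finger opening in m.
Only numpy, scipy, OpenCV 4.12 (cv2) and the standard library are available. Lean on these libraries where they do the work, as an engineer would, in place of code of your own. Each camera call takes 0.05 s, during which the arm holds its last target. There are 200 camera calls.

### The job

Push the grey grinding wheel that already hangs on the hook right back along the bar until it is up against the red collar, without taking it off. Then take the green wheel from the wooden rack and hang it by its bore on the same hook, in front of the grey one, and leave both hanging still; the grey wheel stays back by the collar. The wheels are brittle: do not knock the green one against the grey one, and do not upset or shift the other two wheels in the rack or the two spray cans.

Things in the scene. Friction and masses are not known exactly. Their poses are not given: they have to be found in the camera images.
- stand: Steel hook stand, fixed. Origin on the bench under the middle of the bar; base plate 200 x 100 x 12 mm (x, y, z). Red post, 16 mm thick, at its x = +85 mm, 208 mm high. From the post a level round bar, 10 mm thick, centre line 200 mm above the bench at y = 0, runs towards the stand's -x, straight to x = -75 mm, then turns up: it rises 10 mm over its last 12 mm.
- hook_tip (a point): Middle of the round end of the hook's turned-up tip, 210 mm above the bench, at x = -87 mm of the stand; the tip's highest point is 215 mm above the bench. A wheel hung on the bar hangs from the top of its bore, its centre 189 mm above the bench.
- collar (a point): Centre of the front face of the red collar, a disc 48 mm across fixed on the bar: x = +65 mm, z = 200 mm of the stand. The grey wheel touches it when its own centre is at x = +55 mm.
- grey_wheel: The grey grinding wheel with red label rings, already hanging on the hook's bar: flat disc 125 mm across, 20 mm thick, 32 mm bore, about 0.48 kg. Origin at its centre; its own x axis is its axle line, along the bar. A push of some 5 to 10 N level with the bar slides it; pushed only well above the bar it leans over and jams.
- green_wheel: The green grinding wheel: flat disc 150 mm across, 16 mm thick, with a 32 mm round bore right through its middle; about 0.55 kg. Origin at the centre of the wheel; its own x axis is the wheel's axle line (square to the flat faces). Starts upright in one of the three slots of the rack, resting on two round bars with its centre 86 mm and its top 161 mm above the bench; it lifts straight up out of the slot.
- rack: Wooden rack, fixed to the bench: base 200 x 160 mm (x, y). Three slots, 20 mm wide, at x = -56, 0 and +56 mm, each holding one wheel upright with its axle line along the rack's x; so between neighbouring wheels there are 40 mm of free space. Slot blocks reach 55 mm high, the rest of each wheel stands free. Origin under the middle, on the bench.
- white_wheel: The white grinding wheel: flat disc 150 mm across, 16 mm thick, with a 32 mm round bore right through its middle; about 0.55 kg. Origin at the centre of the wheel; its own x axis is the wheel's axle line (square to the flat faces). Stands in another slot of the rack; leave it alone.
- brown_wheel: The brown grinding wheel: flat disc 150 mm across, 16 mm thick, with a 32 mm round bore right through its middle; about 0.55 kg. Origin at the centre of the wheel; its own x axis is the wheel's axle line (square to the flat faces). Stands in another slot of the rack; leave it alone.
- red_can: Red spray can with white cap, upright, loose, 52 mm across, 170 mm high, 0.3 kg, close beside the hook on the stand's +y side. Origin under its middle. Leave it alone.
- blue_can: Blue spray can with black cap, upright, loose, 52 mm across, 170 mm high, 0.3 kg, close beside the hook on the stand's -y side. Origin under its middle. Leave it alone.
There are look-alikes about, which are no part of the job. What is shaped like the grey_wheel but pink or purple is not meant. What is shaped like the green_wheel but pink is not meant.

How it is judged:
On the way, in this order (a step that is already met when the one before it is completed fails the run):
1. the grey wheel is pushed back to within 8 mm of the red collar, still on the bar (x of grey_wheel in the frame of stand above 0.047 m and y of grey_wheel in the frame of stand between -0.018 and 0.018 m and z of grey_wheel in the frame of stand between 0.178 and 0.2 m), for 0.2 s.
2. the green wheel hangs on the bar in front of it (x of green_wheel in the frame of stand between -0.07 and 0.048 m and y of green_wheel in the frame of stand between -0.018 and 0.018 m and z of green_wheel in the frame of stand between 0.178 and 0.197 m and angle between the x axis of green_wheel and the x axis of stand, either way round below 0.3 rad), for 0.2 s.
At the end, for the whole second after the job is handed in: Green wheel hung by its bore on the straight bar in front of the grey (centre within 18 mm sideways of the bar, 178 to 197 mm above the bench, axle within 0.3 rad of the bar); grey wheel on the bar within 8 mm of the collar; both at rest (under 0.04 m/s) (all of step 1 and all of step 2 and linear speed of each of green_wheel, grey_wheel below 0.04 m/s); the robot touches nothing.
It fails at once if the grey wheel comes off the hook (z of grey_wheel in the frame of stand below 0.16 m or z of grey_wheel in the frame of stand above 0.23 m or x of grey_wheel in the frame of stand below -0.078 m).
It fails at once if the green wheel is knocked against the grey one (over 15 N) (contact force between green_wheel and grey_wheel above 15 N).
It fails at once if another wheel in the rack is shifted by more than 20 mm (distance of any of white_wheel, brown_wheel from where it was at the start of the episode above 0.02 m).
It fails at once if a spray can is shifted by more than 25 mm or tipped (distance of any of red_can, blue_can from where it was at the start of the episode above 0.025 m or angle between any of red_can, blue_can's own z axis and vertical above 0.3 rad).
It also fails if it takes over 64 s, if anything falls off the work surface, if the arm or the gripper's body presses on something with over 40 N, if the wrist force passes 120 N, or if a joint passes its speed limit or range.

## Working session

There is one attempt and no reset: what is moved stays moved. The work goes in short steps, Python scripts to look and compute and a tool call to move; the robot and the scene stay as the last step left them, time stands still between calls to the robot, and variables do not carry over. Pictures are saved under pics/ and viewed, about 8 in all and at most 12, crops included, and the job is handed in when it is done.

Besides the shell and the picture viewer there is one more tool, called as a command line: name --argument value ..., lists and objects as JSON in quotes. arm_command: Moves the arm, as the interface text tells. Its arguments: {"type":"object","properties":{"motion":{"type":"array","items":{"type":"object","properties":{"linear":{"type":"array","items":{"type":"number"}},"twist":{"type":"number"}}}},"claw":{"type":"number"},"force":{"type":"number"}},"required":["motion"]}

```bash
mkdir -p pics
cat > h.py <<'E'
import numpy as np, cv2
from scipy.spatial.transform import Rotation as R
from bench import get_obs, viewer, ticket, manip
def grab(n):
    d=viewer.get_image(n); d['R']=R.from_rotvec(np.ravel(d['rvec'])).as_matrix(); d['t']=np.ravel(d['tvec']); return d
def cloud(d):  # pinhole, world points HxWx3
    v,u=np.mgrid[:480,:640]; z=d['z_map']
    c=np.stack([(u-d['cx'])/d['fx']*z,(v-d['cy'])/d['fy']*z,z],-1)
    return (c-d['t'])@d['R']
def save(d,n): cv2.imwrite('pics/'+n,d['img'][:,:,::-1])
E
python3 - <<'E'
from h import *
o=get_obs(); print(o, manip.pinch_z)
for n in ('scene','top'):
    d=grab(n); save(d,n+'1.png'); np.savez('/tmp/'+n,**d); print(n,d['fx'],-d['R'].T@d['t'])
E
```

```text
{'time': 0.0, 'q': array([ 1.04292026e+00,  1.59078034e-01,  1.59827063e+00, -4.31097958e-06,
        1.38620146e+00, -2.10079109e-01]), 'dq': array([-0.00061586,  0.00128418, -0.00087058, -0.00106586, -0.00043114,
       -0.00131121]), 'joint_efforts': array([ 1.41132357e-03, -3.96021080e+01, -3.31420326e+01, -3.46382531e-04,
        8.57840118e-03,  1.42203817e-06]), 'eef_pos': array([0.17936421, 0.54565781, 0.2302814 ]), 'tool_rot': array([ 1.58230191e-01,  9.87401767e-01, -9.13627444e-04, -3.51016877e-04]), 'wrist_force': array([-1.15949474, -0.5782854 , -0.34007932]), 'torque': array([-0.01373093, -0.03748852,  0.04457847]), 'opening': 0.08557649216537314} 0.0187
scene 480.16377715996697 [ 1.10172134 -0.04655437  0.99333119]
top 470.44120090957625 [0.36137439 0.02364688 1.19334079]
```

View pics/scene1.png

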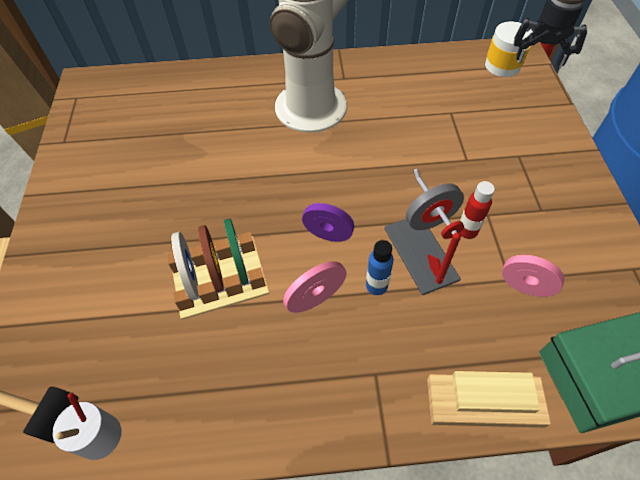

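View pics/top1.png

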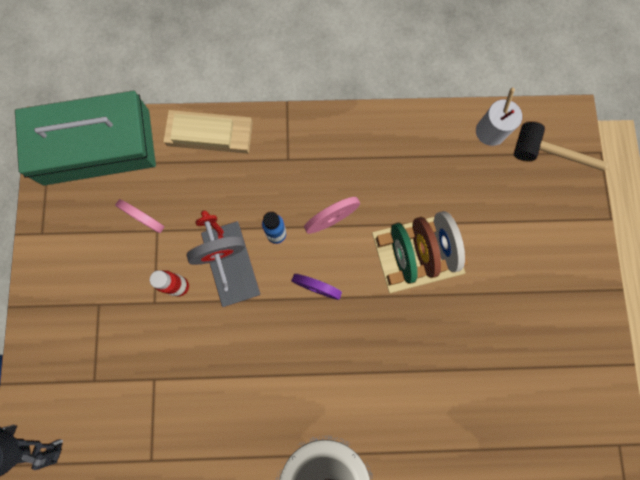

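The scene view shows the stand at about (425,240), with the grey wheel mid-bar, the cans either side and the rack at (220,265), green wheel at its right. In the top view, the stand is at (225,260) with its hook tip (226,290) towards the robot, and the green wheel is at (403,252).

Run:
```python
from h import *
P={}
for n in ('scene','top'):
    d=dict(np.load(f'/tmp/{n}.npz')); P[n]=(cloud(d),cv2.cvtColor(d['img'],cv2.COLOR_RGB2HSV).astype(int),d['z_map']>0)
def sel(n,f,box):
    p,h,ok=P[n]; H,S,V=h[...,0],h[...,1],h[...,2]
    m=f(H,S,V)&ok&(p[...,0]>box[0])&(p[...,0]<box[1])&(p[...,1]>box[2])&(p[...,1]<box[3])&(p[...,2]>box[4])&(p[...,2]<box[5])
    return p[m]
green=lambda H,S,V:(H>60)&(H<95)&(S>90)
grey=lambda H,S,V:(S<60)&(V<190)
red=lambda H,S,V:((H<6)|(H>174))&(S>150)
blue=lambda H,S,V:(H>100)&(H<125)&(S>130)
brown=lambda H,S,V:(H<12)&(S>90)&(V<130)
anyc=lambda H,S,V:H>-1
def rep(k,q):
    if len(q)<5: print(k,len(q)); return
    c=q.mean(0); print(k,len(q),'mean',c.round(4),'min',q.min(0).round(3),'max',q.max(0).round(3))
    w=np.linalg.svd(q-c,full_matrices=False)[2][2]; print('   normal',w.round(3))
rackb=(.35,.65,-.4,-.05,.06,.18); stb=(.3,.65,.1,.45,.004,.26)
for n in P:
    print(n); 
    rep('green',sel(n,green,rackb)); 
    q=sel(n,grey,(.3,.65,.1,.45,.006,.02)); rep('plate',q)
    if len(q)>5: 
        r=cv2.minAreaRect((q[:,:2]*1000).astype(np.float32)); print('  rect',r)
    rep('greyhi',sel(n,grey,(.3,.65,.1,.45,.13,.27)))
    rep('redpost/can',sel(n,red,stb))
    rep('blue',sel(n,blue,(.4,.65,.05,.3,.01,.17)))
    rep('rackbox',sel(n,anyc,(.35,.65,-.4,-.05,.02,.17)))
p,h,ok=P['top']
for uv in [(226,288),(223,275),(221,265),(212,235),(208,222),(160,281),(272,220),(332,215),(316,286),(403,230),(407,275),(215,250)]:
    print(uv,p[uv[1],uv[0]].round(3),h[uv[1],uv[0]])
```

```text
scene
green 476 mean [ 0.5691 -0.1964  0.137 ] min [ 0.487 -0.219  0.061] max [ 0.613 -0.181  0.165]
   normal [-0.198  0.979  0.038]
plate 2395 mean [0.5438 0.2148 0.0123] min [0.442 0.148 0.006] max [0.645 0.295 0.018]
   normal [-0.002  0.002 -1.   ]
  rect ((537.4468994140625, 220.33377075195312), (200.23580932617188, 100.560791015625), 16.198055267333984)
greyhi 1648 mean [0.5473 0.2123 0.2021] min [0.452 0.1   0.131] max [0.629 0.365 0.254]
   normal [0.894 0.416 0.168]
redpost/can 1641 mean [0.5602 0.2713 0.1283] min [0.464 0.191 0.005] max [0.627 0.373 0.227]
   normal [-0.663 -0.732 -0.158]
blue 544 mean [0.6269 0.0993 0.0987] min [0.595 0.079 0.01 ] max [0.637 0.127 0.17 ]
   normal [ 0.973 -0.217  0.072]
rackbox 4422 mean [ 0.5687 -0.2537  0.0891] min [ 0.446 -0.369  0.02 ] max [ 0.65  -0.05   0.165]
   normal [ 0.765  0.107 -0.635]
top
green 617 mean [ 0.5343 -0.1991  0.1324] min [ 0.47  -0.221  0.062] max [ 0.605 -0.179  0.164]
   normal [ 0.231 -0.971 -0.066]
plate 1993 mean [0.5181 0.212  0.0124] min [0.43  0.106 0.006] max [0.644 0.295 0.019]
   normal [ 0.002  0.001 
[... 456 characters left out ...]
 [-0.889 -0.31   0.337]
rackbox 4314 mean [ 0.5505 -0.245   0.1031] min [ 0.45  -0.365  0.02 ] max [ 0.65  -0.05   0.166]
   normal [ 0.5   -0.275 -0.821]
(226, 288) [0.455 0.196 0.214] [120   8 168]
(223, 275) [0.484 0.204 0.206] [124  10 172]
(221, 265) [0.506 0.21  0.201] [115  10 161]
(212, 235) [0.571 0.229 0.204] [111  11 162]
(208, 222) [0.599 0.238 0.204] [161  18 152]
(160, 281) [0.478 0.346 0.172] [ 18   6 200]
(272, 220) [0.608 0.103 0.173] [15 16 32]
(332, 215) [ 0.629 -0.034  0.119] [171 102 163]
(316, 286) [0.463 0.008 0.123] [140 150 160]
(403, 230) [ 0.584 -0.194  0.144] [ 76 148  86]
(407, 275) [ 0.486 -0.207  0.093] [ 80 142  36]
(215, 250) [0.531 0.215 0.24 ] [150  13  79]
```

```bash
cat >> h.py <<'E'
S0=np.array([.5374,.2203]); A=np.radians(16.2); EX=np.array([np.cos(A),np.sin(A)]); EY=np.array([-EX[1],EX[0]])
def st(p): p=np.asarray(p); q=p[...,:2]-S0; return np.stack([q@EX,q@EY,p[...,2]],-1)
def unst(x,y,z): return np.r_[S0+x*EX+y*EY,z]
def plan(p,yaw=None):
    "print tool-axis shift (units) and twist to world target p with tool-y yaw (deg)"
    o=get_obs(); M=R.from_quat(o['tool_rot']).as_matrix(); y0=np.degrees(np.arctan2(M[1,1],M[0,1]))
    d=np.array(p)-o['eef_pos']; print('t',o['time'],'pos',o['eef_pos'].round(4),'yaw',y0.round(2),'stand',st(o['eef_pos']).round(4),'F',o['wrist_force'].round(1),'open',round(o['opening'],4))
    print(' shift units in current axes',(M.T@d/.25).round(3),'mm',(1000*M.T@d).round(1))
    if yaw is not None:
        w=(yaw-y0+180)%360-180; print(' twist total',round(-w/180,4)); M2=R.from_euler('z',w,degrees=True).as_matrix()@M; print(' shift after twist',(M2.T@d/.25).round(3))
E
python3 - <<'E'
from h import *
for n in ('scene','top'):
    d=dict(np.load(f'/tmp/{n}.npz')); p=cloud(d); h=cv2.cvtColor(d['img'],cv2.COLOR_RGB2HSV).astype(int); H,S,V=[h[...,i] for i in range(3)]; ok=d['z_map']>0
    s=st(p); g=ok&(S<70)&(s[...,2]>.213)&(s[...,2]<.27)&(abs(s[...,1])<.07)&(abs(s[...,0])<.06)
    q=s[g]; print(n,'grey stand: x pct',np.percentile(q[:,0],[2,10,50,90,98]).round(4),'zmax',np.percentile(q[:,2],98).round(4),'y',q[:,1].min().round(3),q[:,1].max().round(3))
    b=ok&(S<40)&(s[...,2]>.195)&(s[...,2]<.22)&(abs(s[...,1])<.012)&(s[...,0]<-.03)&(s[...,0]>-.1); q=s[b]; print(' bar y mean',q[:,1].mean().round(4),'z med',np.median(q[:,2]).round(4),'xmin',q[:,0].min().round(4))
    m=ok&(H>60)&(H<95)&(S>90)&(p[...,0]>.4)&(p[...,0]<.65)&(p[...,1]<-.15)&(p[...,1]>-.26)&(p[...,2]>.06)&(p[...,2]<.18)
    q=p[m]; 
    for it in range(3):
        c=q.mean(0); w=np.linalg.svd(q-c,full_matrices=False)[2][2]
    # top rim: points near highest
    top=q[q[:,2]>.15]; l=np.polyfit(top[:,0],top[:,1],1); a=np.degrees(np.arctan(l[0])); print(' green top line angle',a.round(2),'top mean',top.mean(0).round(4),len(top),'zmax',np.percentile(q[:,2],98).round(4))
    for a in (13,):
        e=np.array([np.cos(np.radians(a)),np.sin(np.radians(a))]); f=np.array([-e[1],e[0]]); u=q[:,:2]@e; v=q[:,:2]@f
        print(' along',np.percentile(u,[1,99]).round(4),'across',np.percentile(v,[2,25,50,75,98]).round(4), 'mid top across',np.percentile(top[:,:2]@f,[2,50,98]).round(4),'top along',np.percentile(top[:,:2]@e,[1,50,99]).round(4))
    # rack rectangle: beige base
    k=ok&(p[...,0]>.4)&(p[...,0]<.7)&(p[...,1]<-.1)&(p[...,1]>-.42)&(p[...,2]>.006)&(p[...,2]<.06)
    r=cv2.minAreaRect((p[k][:,:2]*1000).astype(np.float32)); print(' rack rect',r)
plan(unst(-.058,0,.31),106.2)
E
```

```text
scene grey stand: x pct [-0.0081 -0.0053  0.0074  0.01    0.0108] zmax 0.2523 y -0.058 0.055
 bar y mean -0.0009 z med 0.2053 xmin -0.089
 green top line angle 11.4 top mean [ 0.5437 -0.2025  0.1573] 213 zmax 0.162
 along [0.4341 0.5531] across [-0.3265 -0.323  -0.3193 -0.3156 -0.3125] mid top across [-0.3267 -0.3196 -0.3127] top along [0.4429 0.4858 0.5188]
 rack rect ((570.0072631835938, -258.79248046875), (254.52655029296875, 283.5831604003906), 8.260536193847656)
top grey stand: x pct [-0.0079 -0.0074 -0.0001  0.0091  0.0115] zmax 0.2537 y -0.055 0.059
 bar y mean 0.0016 z med 0.2053 xmin -0.0892
 green top line angle 12.01 top mean [ 0.5392 -0.2003  0.157 ] 212 zmax 0.162
 along [0.4118 0.5452] across [-0.323  -0.3171 -0.312  -0.311  -0.3102] mid top across [-0.3231 -0.3164 -0.3104] top along [0.4422 0.4797 0.5206]
 rack rect ((549.5829467773438, -255.87020874023438), (292.9072265625, 301.4068603515625), 2.0529589653015137)
t 0.1 pos [0.1794 0.5457 0.2304] yaw 71.79 stand [-0.253   0.4124  0.2304] F [ 0.3 -1.4  0. ] open 0.0855
 shift units in current axes [-1.575 -0.921 -0.317] mm [-393.9 -230.2  -79.4]
 twist total -0.1912
 shift after twist [-0.78  -1.65  -0.316]
```

arm_command --motion '[{"linear":[0,0,-0.064],"twist":-0.038},{"linear":[0,0,-0.064],"twist":-0.038},{"linear":[0,0,-0.064],"twist":-0.038},{"linear":[0,0,-0.064],"twist":-0.038},{"linear":[0,0,-0.064],"twist":-0.039}]' --claw 70 --force 50

```text
time: 0.6
eef_pos: [0.1795, 0.5459, 0.3114]
tool_rot: [-0.143, 0.99, -0.0, -0.0]
wrist_force: [0.2, -0.0, 0.2]
opening: 0.0597
```

arm_command --motion '[{"linear":[-0.065,-0.1375,0]},{"linear":[-0.065,-0.1375,0]},{"linear":[-0.065,-0.1375,0]},{"linear":[-0.065,-0.1375,0]},{"linear":[-0.065,-0.1375,0]}]'

```text
schema error: expected keys linear, twist
```

arm_command --motion '[{"linear":[-0.065,-0.1375,0]},{"linear":[-0.065,-0.1375,0]},{"linear":[-0.065,-0.1375,0]},{"linear":[-0.065,-0.1375,0]},{"linear":[-0.065,-0.1375,0]}]'

```text
schema error: expected keys linear, twist
```

arm_command --motion '[{"linear":[-0.065,-0.1375,0]},{"linear":[-0.065,-0.1375,0]},{"linear":[0,0,0]},{"linear":[0,0,0]}]'

```text
schema error: expected keys linear, twist
```

Run:
```python
from h import *
plan(unst(-.056,0,.192),106.2)
save(grab('wrist'),'w1.png')
```

```text
t 0.6 pos [0.1795 0.5459 0.3114] yaw 106.46 stand [-0.2528  0.4125  0.3114] F [ 0.2 -0.   0.2] open 0.0597
 shift units in current axes [-0.78  -1.653  0.478] mm [-195.1 -413.3  119.5]
 twist total 0.0014
 shift after twist [-0.788 -1.65   0.478]
```

View pics/w1.png

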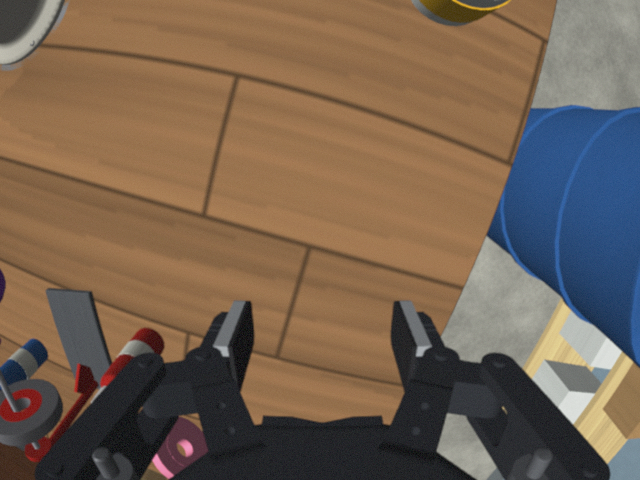

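The twistless rows were refused. The wrist view shows the fingers at (230,350) and (410,350), with the stand still off at lower left. I'll resend the moves.

arm_command --motion '[{"linear":[-0.065,-0.1375,0],"twist":0},{"linear":[-0.065,-0.1375,0],"twist":0},{"linear":[-0.065,-0.1375,0],"twist":0},{"linear":[-0.065,-0.1375,0],"twist":0},{"linear":[-0.065,-0.1375,0],"twist":0}]'

```text
time: 1.15
eef_pos: [0.3061, 0.4024, 0.3104]
tool_rot: [-0.14, 0.99, -0.0, -0.0]
wrist_force: [-0.2, 0.1, 0.1]
opening: 0.0597
```

arm_command --motion '[{"linear":[-0.065,-0.1375,0],"twist":0},{"linear":[-0.065,-0.1375,0],"twist":0},{"linear":[-0.065,-0.1375,0],"twist":0},{"linear":[-0.065,-0.1375,0],"twist":0},{"linear":[-0.065,-0.1375,0],"twist":0}]'

```text
time: 1.65
eef_pos: [0.432, 0.2599, 0.3105]
tool_rot: [-0.139, 0.99, -0.0, -0.0]
wrist_force: [0.1, 1.0, 0.2]
opening: 0.0598
```

arm_command --motion '[{"linear":[-0.065,-0.1375,0],"twist":0},{"linear":[-0.065,-0.1375,0],"twist":0},{"linear":[0,0,0],"twist":0},{"linear":[0,0,0],"twist":0}]'

```text
time: 2.05
eef_pos: [0.4817, 0.2039, 0.3104]
tool_rot: [-0.139, 0.99, 0.0, -0.001]
wrist_force: [0.1, -0.4, -0.3]
opening: 0.0598
```

Run:
```python
from h import *
plan(unst(-.056,0,.190),106.2)
save(grab('wrist'),'w2.png')
```

```text
t 2.05 pos [0.4817 0.2039 0.3104] yaw 105.99 stand [-5.810e-02 -2.000e-04  3.104e-01] F [ 0.1 -0.4 -0.3] open 0.0598
 shift units in current axes [-0.009  0.001  0.482] mm [-2.300e+00  1.000e-01  1.204e+02]
 twist total -0.0012
 shift after twist [-0.009  0.     0.482]
```

View pics/w2.png

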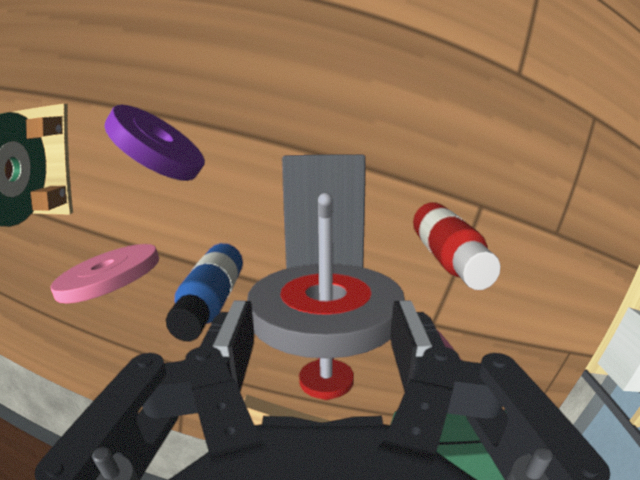

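The bar is centred between the fingers (column 325), with the grey wheel at (325,300) and both cans clear. Next I descend astride the bar in front of the wheel.

arm_command --motion '[{"linear":[0,0,0.1],"twist":0},{"linear":[0,0,0.1],"twist":0},{"linear":[0,0,0.1],"twist":0},{"linear":[0,0,0.1],"twist":0},{"linear":[0,0,0.098],"twist":0}]' --claw 50

```text
time: 2.6
eef_pos: [0.4807, 0.2057, 0.1857]
tool_rot: [-0.141, 0.99, 0.0, -0.0]
wrist_force: [-0.5, 0.2, -0.8]
opening: 0.0432
```

arm_command --motion '[{"linear":[-0.02,0,0],"twist":0},{"linear":[-0.02,0,0],"twist":0},{"linear":[-0.02,0,0],"twist":0},{"linear":[-0.02,0,0],"twist":0},{"linear":[-0.02,0,0],"twist":0}]'

```text
time: 3.1
eef_pos: [0.507, 0.2116, 0.188]
tool_rot: [-0.141, 0.99, 0.0, 0.001]
wrist_force: [0.5, 0.1, -0.1]
opening: 0.0423
```

Run:
```python
from h import *
plan(unst(.034,0,.186),106.2)
```

```text
t 3.1 pos [0.507  0.2116 0.188 ] yaw 106.17 stand [-3.16e-02  1.00e-04  1.88e-01] F [ 0.5  0.1 -0.1] open 0.0423
 shift units in current axes [-0.262 -0.     0.009] mm [-65.6  -0.1   2.2]
 twist total -0.0002
 shift after twist [-0.262 -0.001  0.009]
```

arm_command --motion '[{"linear":[-0.018,0,0.003],"twist":0},{"linear":[-0.018,0,0.003],"twist":0},{"linear":[-0.018,0,0],"twist":0},{"linear":[-0.018,0,0],"twist":0},{"linear":[-0.018,0,0],"twist":0}]'

```text
time: 3.6
eef_pos: [0.5274, 0.2175, 0.1849]
tool_rot: [-0.141, 0.99, -0.0, -0.001]
wrist_force: [-3.5, -1.8, 1.3]
opening: 0.0426
```

arm_command --motion '[{"linear":[-0.018,0,0],"twist":0},{"linear":[-0.018,0,0],"twist":0},{"linear":[-0.018,0,0],"twist":0},{"linear":[-0.018,0,0],"twist":0},{"linear":[0,0,0],"twist":0}]'

```text
time: 4.1
eef_pos: [0.5456, 0.2227, 0.1853]
tool_rot: [-0.141, 0.99, 0.0, 0.001]
wrist_force: [-0.6, -0.1, 0.0]
opening: 0.0425
```

```bash
cat >> h.py <<'E'
def greyx(name='scene'):
    d=grab(name); s=st(cloud(d)); S=cv2.cvtColor(d['img'],cv2.COLOR_RGB2HSV)[...,1]; 
    for zl,zh in ((.21,.225),(.225,.24),(.24,.27)):
        q=s[(d['z_map']>0)&(S<70)&(s[...,2]>zl)&(s[...,2]<zh)&(abs(s[...,1])<.07)&(abs(s[...,0])<.075)]
        print(name,zl,len(q),np.percentile(q[:,0],[2,10,50,90,98]).round(4) if len(q) else '')
    return d
E
python3 - <<'E'
from h import *
plan(unst(.034,0,.186),106.2)
save(greyx(),'s2.png')
E
```

```text
t 4.1 pos [0.5456 0.2227 0.1853] yaw 106.17 stand [0.0085 0.     0.1853] F [-0.6 -0.1  0. ] open 0.0425
 shift units in current axes [-0.102 -0.    -0.003] mm [-25.5  -0.   -0.7]
 twist total -0.0002
 shift after twist [-0.102 -0.    -0.003]
scene 0.21 179 [0.0025 0.0215 0.0391 0.0436 0.0451]
scene 0.225 334 [0.0012 0.0085 0.0378 0.0437 0.0447]
scene 0.24 707 [-0.001   0.0095  0.0249  0.0422  0.044 ]
```

View pics/s2.png

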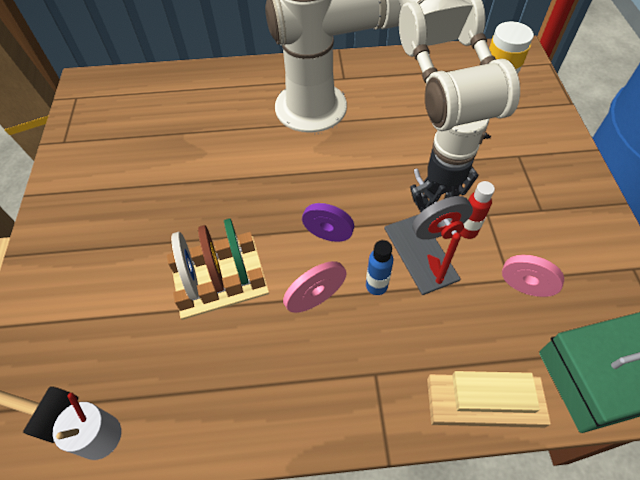

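The grey wheel is upright, its back face at stand x = 44.5 mm at all heights, with about 20 mm still to go. I'll keep pushing.

arm_command --motion '[{"linear":[-0.016,0,0],"twist":0},{"linear":[-0.016,0,0],"twist":0},{"linear":[-0.016,0,0],"twist":0},{"linear":[-0.016,0,0],"twist":0},{"linear":[-0.008,0,0],"twist":0}]'

```text
time: 4.65
eef_pos: [0.5625, 0.2277, 0.1855]
tool_rot: [-0.141, 0.99, -0.0, 0.0]
wrist_force: [-4.2, -1.6, 3.5]
opening: 0.0427
```

arm_command --motion '[{"linear":[-0.004,0,0],"twist":0},{"linear":[-0.004,0,0],"twist":0},{"linear":[0,0,0],"twist":0}]'

```text
time: 4.95
eef_pos: [0.5642, 0.2283, 0.1854]
tool_rot: [-0.141, 0.99, 0.0, 0.0]
wrist_force: [-2.8, -0.8, 2.1]
opening: 0.0428
```

Run:
```python
from h import *
plan(unst(.034,0,.186),106.2)
greyx()
```

```text
t 4.95 pos [0.5642 0.2283 0.1854] yaw 106.17 stand [0.0279 0.0002 0.1854] F [-2.8 -0.8  2.1] open 0.0428
 shift units in current axes [-0.024 -0.001 -0.003] mm [-6.1 -0.2 -0.6]
 twist total -0.0002
 shift after twist [-0.024 -0.001 -0.003]
scene 0.21 171 [0.0208 0.0342 0.0593 0.0612 0.0619]
scene 0.225 320 [0.0199 0.0283 0.0569 0.0622 0.0628]
scene 0.24 725 [0.0189 0.0303 0.0446 0.0616 0.0634]
```

arm_command --motion '[{"linear":[-0.006,0,0],"twist":0},{"linear":[-0.004,0,0],"twist":0},{"linear":[0,0,0],"twist":0},{"linear":[0,0,0],"twist":0}]'

```text
time: 5.4
eef_pos: [0.5665, 0.229, 0.1853]
tool_rot: [-0.141, 0.99, 0.0, 0.0]
wrist_force: [-1.7, -0.5, 1.4]
opening: 0.0426
```

Run:
```python
from h import *
plan(unst(.034,0,.186),106.2)
greyx()
```

```text
t 5.4 pos [0.5665 0.229  0.1853] yaw 106.18 stand [0.0304 0.0002 0.1853] F [-1.7 -0.5  1.4] open 0.0426
 shift units in current axes [-0.015 -0.001 -0.003] mm [-3.6 -0.2 -0.7]
 twist total -0.0001
 shift after twist [-0.015 -0.001 -0.003]
scene 0.21 177 [0.0243 0.0363 0.0617 0.064  0.0643]
scene 0.225 316 [0.0225 0.0312 0.0585 0.0647 0.0651]
scene 0.24 710 [0.0217 0.0323 0.0474 0.0643 0.0658]
```

arm_command --motion '[{"linear":[-0.004,0,0],"twist":0},{"linear":[-0.004,0,0],"twist":0},{"linear":[0,0,0],"twist":0}]'

```text
time: 5.75
eef_pos: [0.5668, 0.2289, 0.1853]
tool_rot: [-0.141, 0.99, -0.0, -0.002]
wrist_force: [-10.2, -3.3, 5.8]
opening: 0.0428
```

Force rose to about 11 N with no further travel, so the wheel is against the collar. I'll back off and rise.

arm_command --motion '[{"linear":[0.02,0,0],"twist":0},{"linear":[0.06,0,0],"twist":0},{"linear":[0.08,0,0],"twist":0},{"linear":[0.08,0,0],"twist":0},{"linear":[0.08,0,0],"twist":0}]'

```text
time: 6.25
eef_pos: [0.4912, 0.207, 0.1852]
tool_rot: [-0.141, 0.99, 0.0, 0.001]
wrist_force: [-0.1, 0.1, 0.8]
opening: 0.0428
```

arm_command --motion '[{"linear":[0,0,-0.11],"twist":0},{"linear":[0,0,-0.12],"twist":0},{"linear":[0,0,-0.12],"twist":0},{"linear":[0,0,-0.12],"twist":0},{"linear":[0,0,0],"twist":0}]'

```text
time: 6.75
eef_pos: [0.4942, 0.2076, 0.3081]
tool_rot: [-0.141, 0.99, 0.0, 0.005]
wrist_force: [-0.6, -0.8, 0.5]
opening: 0.0428
```

Run:
```python
from h import *
greyx()
plan([.49,-.2015-.012,.3],102.5)
```

```text
scene 0.21 179 [0.0419 0.046  0.0598 0.0638 0.0645]
scene 0.225 273 [0.0425 0.047  0.0606 0.0631 0.0639]
scene 0.24 358 [0.0426 0.0456 0.0545 0.0618 0.063 ]
t 6.8 pos [0.4931 0.2074 0.3054] yaw 106.16 stand [-4.610e-02 -1.000e-04  3.054e-01] F [-0.2  0.5 -1.1] open 0.0427
 shift units in current axes [ 0.481 -1.613  0.019] mm [ 120.2 -403.4    4.8]
 twist total 0.0204
 shift after twist [ 0.377 -1.641  0.02 ]
```

Grey still sits at centre x ≈ 54 mm. Now to the rack.

arm_command --motion '[{"linear":[0,0,0],"twist":0.0204},{"linear":[0.0314,-0.1368,0],"twist":0},{"linear":[0.0314,-0.1368,0],"twist":0},{"linear":[0.0314,-0.1368,0],"twist":0},{"linear":[0.0314,-0.1368,0],"twist":0}]'

```text
time: 7.3
eef_pos: [0.4899, 0.0656, 0.301]
tool_rot: [-0.109, 0.994, 0.0, -0.001]
wrist_force: [0.1, 0.4, 0.2]
opening: 0.0424
```

arm_command --motion '[{"linear":[0.0314,-0.1368,0],"twist":0},{"linear":[0.0314,-0.1368,0],"twist":0},{"linear":[0.0314,-0.1368,0],"twist":0},{"linear":[0.0314,-0.1368,0],"twist":0},{"linear":[0.0314,-0.1368,0],"twist":0}]'

```text
time: 7.8
eef_pos: [0.4886, -0.11, 0.3011]
tool_rot: [-0.109, 0.994, 0.0, -0.001]
wrist_force: [0.2, 0.3, 0.4]
opening: 0.0429
```

arm_command --motion '[{"linear":[0.0314,-0.1368,0],"twist":0},{"linear":[0.0314,-0.1368,0],"twist":0},{"linear":[0.0314,-0.1368,0],"twist":0},{"linear":[0,0,0],"twist":0},{"linear":[0,0,0],"twist":0}]'

```text
time: 8.3
eef_pos: [0.4879, -0.2141, 0.3011]
tool_rot: [-0.108, 0.994, 0.001, -0.001]
wrist_force: [-0.0, 0.1, -0.4]
opening: 0.0427
```

```bash
cat >> h.py <<'E'
def wcloud(d):
    v,u=np.mgrid[:480,:640]; x=(u-d['cx'])/d['fx']; y=(v-d['cy'])/d['fy']; r=np.hypot(x,y)+1e-9; z=d['z_map']
    k=np.tan(r)/r*z; return (np.stack([x*k,y*k,z],-1)-d['t'])@d['R']
def greenmask(d):
    h=cv2.cvtColor(d['img'],cv2.COLOR_RGB2HSV).astype(int); return (h[...,0]>60)&(h[...,0]<95)&(h[...,1]>90)&(d['z_map']>0)
def greenfit(p):
    "p: green world points of an upright disc; angle of its plane & centre from rim circle extents"
    t=p[p[:,2]>p[:,2].max()-.02]; r=cv2.minAreaRect((t[:,:2]*1000).astype(np.float32)); return r,np.percentile(p[:,2],98)
E
python3 - <<'E'
from h import *
d=grab('wrist'); save(d,'w3.png'); m=greenmask(d); p=wcloud(d)
q=p[m&(p[...,2]>.06)&(p[...,2]<.18)&(p[...,1]<-.15)&(p[...,1]>-.26)&(p[...,0]>.4)]
print(len(q),greenfit(q))
for n in('top','scene'):
    e=grab(n); pp=cloud(e); g=greenmask(e); q=pp[g&(pp[...,2]>.06)&(pp[...,2]<.18)&(pp[...,1]<-.15)&(pp[...,1]>-.26)&(pp[...,0]>.4)&(pp[...,0]<.65)]
    print(n,len(q),greenfit(q) if len(q)>20 else '')
plan([.54,-.2015,.3],102.5)
E
```

```text
2358 (((538.2938232421875, -203.72406005859375), (98.30299377441406, 14.593440055847168), 12.203490257263184), np.float64(0.16168826515806423))
top 362 (((547.2757568359375, -198.7032470703125), (84.88253784179688, 13.538163185119629), 12.085803985595703), np.float64(0.16209512559426387))
scene 475 (((539.4208374023438, -203.7410125732422), (92.93121337890625, 15.02794361114502), 12.588153839111328), np.float64(0.1625845374753719))
t 8.45 pos [ 0.4883 -0.2128  0.3022] yaw 102.57 stand [-0.168  -0.4022  0.3022] F [-0.9 -1.1  0.8] open 0.0425
 shift units in current axes [-0.212 -0.001  0.009] mm [-52.9  -0.2   2.2]
 twist total 0.0004
 shift after twist [-0.212 -0.001  0.009]
```

View pics/w3.png

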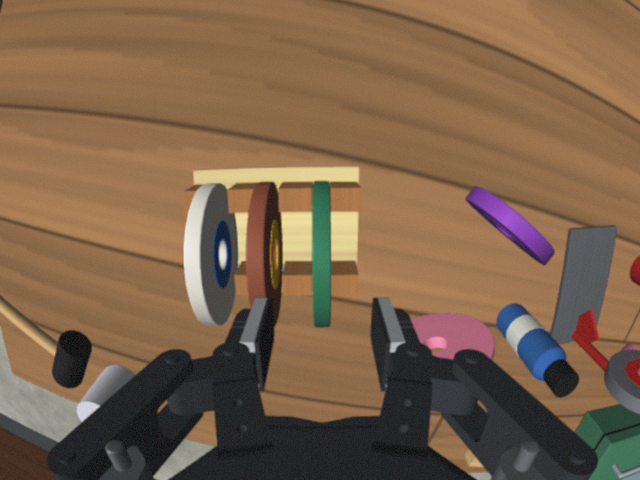

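The wrist view shows the green wheel at (321,253) edge-on and straight, brown at (264,255) and clear space either side. The wrist and scene views agree on centre (0.539, −0.204), top 0.162 and angle 12.3°.

Run:
```python
from h import *
plan([.539,-.2037,.18],102.3)
```

```text
t 8.45 pos [ 0.4883 -0.2128  0.3022] yaw 102.57 stand [-0.168  -0.4022  0.3022] F [-0.9 -1.1  0.8] open 0.0425
 shift units in current axes [-0.206 -0.009  0.489] mm [-51.5  -2.2 122.2]
 twist total 0.0015
 shift after twist [-0.206 -0.008  0.489]
```

arm_command --motion '[{"linear":[-0.103,-0.004,0],"twist":0.0015},{"linear":[-0.103,-0.004,0],"twist":0},{"linear":[0,0,0.12],"twist":0},{"linear":[0,0,0.12],"twist":0},{"linear":[0,0,0.12],"twist":0}]' --claw 40

```text
time: 8.95
eef_pos: [0.5395, -0.2035, 0.2118]
tool_rot: [-0.108, 0.994, -0.0, 0.0]
wrist_force: [0.3, -0.4, -0.1]
opening: 0.0344
```

arm_command --motion '[{"linear":[0,0,0.06],"twist":0},{"linear":[0,0,0.06],"twist":0},{"linear":[0,0,0],"twist":0},{"linear":[0,0,0],"twist":0}]'

```text
time: 9.35
eef_pos: [0.5396, -0.2051, 0.1839]
tool_rot: [-0.107, 0.994, -0.0, 0.001]
wrist_force: [1.1, 0.1, -0.6]
opening: 0.0342
```

Run:
```python
from h import *
d=grab('wrist'); save(d,'w4.png'); m=greenmask(d); p=wcloud(d)
q=p[m&(p[...,2]>.06)&(p[...,2]<.18)&(p[...,1]<-.15)&(p[...,1]>-.26)&(p[...,0]>.4)]
print(len(q),greenfit(q))
plan([.539,-.2037,.126],102.3)
```

```text
6295 (((538.7833251953125, -203.78578186035156), (98.89338684082031, 15.009068489074707), 12.807168960571289), np.float64(0.16164984825124662))
t 9.4 pos [ 0.5399 -0.2053  0.1844] yaw 102.23 stand [-0.1164 -0.4094  0.1844] F [ 0.  -0.1  0.5] open 0.034
 shift units in current axes [0.003 0.008 0.234] mm [ 0.6  1.9 58.4]
 twist total -0.0004
 shift after twist [0.003 0.008 0.234]
```

View pics/w4.png

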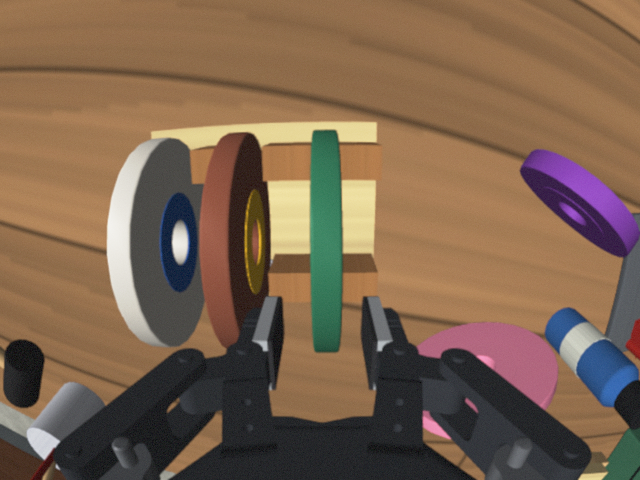

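The green wheel at (326,240) lies between the fingers at (270,340) and (375,340), and brown is clear. Now I descend and grip.

arm_command --motion '[{"linear":[0.003,0.006,0.06],"twist":0},{"linear":[0,0,0.06],"twist":0},{"linear":[0,0,0.06],"twist":0},{"linear":[0,0,0.052],"twist":0},{"linear":[0,0,0],"twist":0}]'

```text
time: 9.9
eef_pos: [0.5362, -0.2025, 0.1215]
tool_rot: [-0.106, 0.994, 0.002, -0.002]
wrist_force: [-0.0, 1.1, -0.1]
opening: 0.0343
```

arm_command --motion '[{"linear":[0,0,0],"twist":0},{"linear":[0,0,0],"twist":0},{"linear":[0,0,0],"twist":0},{"linear":[0,0,0],"twist":0},{"linear":[0,0,0],"twist":0}]' --claw 0 --force 80

```text
time: 10.4
eef_pos: [0.5381, -0.2037, 0.125]
tool_rot: [-0.107, 0.994, -0.0, 0.0]
wrist_force: [0.7, -1.0, -1.5]
opening: 0.0152
```

arm_command --motion '[{"linear":[0,0,-0.02],"twist":0},{"linear":[0,0,-0.04],"twist":0},{"linear":[0,0,-0.06],"twist":0},{"linear":[0,0,-0.06],"twist":0},{"linear":[0,0,-0.06],"twist":0}]'

```text
time: 10.9
eef_pos: [0.5384, -0.2038, 0.1868]
tool_rot: [-0.107, 0.994, -0.0, 0.001]
wrist_force: [0.9, -0.3, -6.3]
opening: 0.0147
```

Gripped at 15 mm opening and carrying the right weight (about −6 N). I'll lift further, then turn.

arm_command --motion '[{"linear":[0,0,-0.09],"twist":0},{"linear":[0,0,-0.12],"twist":0},{"linear":[0,0,-0.12],"twist":0},{"linear":[0,0,-0.1],"twist":0},{"linear":[0,0,-0.06],"twist":0.02}]'

```text
time: 11.4
eef_pos: [0.5388, -0.204, 0.3117]
tool_rot: [-0.075, 0.997, -0.002, 0.002]
wrist_force: [-0.0, 0.4, -5.9]
opening: 0.0152
```

arm_command --motion '[{"linear":[0,0,0],"twist":0.043},{"linear":[0,0,0],"twist":0.043},{"linear":[0,0,0],"twist":0.043},{"linear":[0,0,0],"twist":0.043},{"linear":[0,0,0],"twist":0.043}]'

```text
time: 11.9
eef_pos: [0.538, -0.2035, 0.3086]
tool_rot: [0.262, 0.965, -0.0, 0.001]
wrist_force: [0.2, 0.4, -5.9]
opening: 0.015
```

arm_command --motion '[{"linear":[0,0,0],"twist":0.043},{"linear":[0,0,0],"twist":0.043},{"linear":[0,0,0],"twist":0.043},{"linear":[0,0,0],"twist":0.043},{"linear":[0,0,0],"twist":0.043}]'

```text
time: 12.4
eef_pos: [0.538, -0.2036, 0.3086]
tool_rot: [0.567, 0.824, 0.0, 0.001]
wrist_force: [-0.2, -0.3, -6.0]
opening: 0.0153
```

arm_command --motion '[{"linear":[0,0,0],"twist":0.029},{"linear":[0,0,0],"twist":0},{"linear":[0,0,0],"twist":0}]'

```text
time: 12.7
eef_pos: [0.538, -0.2036, 0.3081]
tool_rot: [0.601, 0.799, 0.0, 0.0]
wrist_force: [0.9, 0.1, -6.5]
opening: 0.0151
```

Run:
```python
from h import *
plan(unst(-.15,0,.312),16.2); print(get_obs()['q'])
```

```text
t 12.7 pos [ 0.538  -0.2036  0.3081] yaw 16.14 stand [-0.1177 -0.4072  0.3081] F [ 0.9  0.1 -6.5] open 0.0151
 shift units in current axes [ 1.629 -0.131 -0.017] mm [407.2 -32.8  -4.2]
 twist total -0.0003
 shift after twist [ 1.629 -0.129 -0.017]
[-5.71685457e-01  1.18160964e-01  1.49083967e+00 -5.62457279e-06
  1.53174194e+00 -8.53365368e-01]
```

arm_command --motion '[{"linear":[0.06,-0.05,0],"twist":0},{"linear":[0.1,-0.05,0],"twist":0},{"linear":[0.13,-0.03,0],"twist":0},{"linear":[0.13,0,0],"twist":0},{"linear":[0.13,0,0],"twist":0}]'

```text
time: 13.2
eef_pos: [0.4682, -0.0794, 0.3078]
tool_rot: [0.601, 0.799, 0.0, 0.0]
wrist_force: [0.4, -0.1, -6.7]
opening: 0.0153
```

arm_command --motion '[{"linear":[0.13,0,0],"twist":0},{"linear":[0.13,0,0],"twist":0},{"linear":[0.13,0,0],"twist":0},{"linear":[0.13,0,0],"twist":0},{"linear":[0.13,0,0],"twist":0}]'

```text
time: 13.7
eef_pos: [0.4235, 0.077, 0.308]
tool_rot: [0.601, 0.799, 0.0, 0.001]
wrist_force: [1.0, -0.1, -6.0]
opening: 0.0153
```

arm_command --motion '[{"linear":[0.13,0,0],"twist":0},{"linear":[0.13,0,0],"twist":0},{"linear":[0.1,0,0],"twist":0},{"linear":[0.07,0,0],"twist":0},{"linear":[0.03,0,0],"twist":0}]'

```text
time: 14.2
eef_pos: [0.3917, 0.1877, 0.3079]
tool_rot: [0.6, 0.8, 0.0, 0.0]
wrist_force: [0.3, 0.3, -6.2]
opening: 0.0153
```

arm_command --motion '[{"linear":[0,0,0.05],"twist":0},{"linear":[0,0,0.1],"twist":0},{"linear":[0,0,0.09],"twist":0},{"linear":[0,0,0],"twist":0},{"linear":[0,0,0],"twist":0}]'

```text
time: 14.7
eef_pos: [0.3923, 0.1856, 0.2471]
tool_rot: [0.602, 0.798, -0.0, -0.0]
wrist_force: [-0.0, 0.2, -5.0]
opening: 0.0151
```

```bash
cat >> h.py <<'E'
def greenst(name):
    d=grab(name); p=wcloud(d) if name=='wrist' else cloud(d); s=st(p)
    g=greenmask(d)&(abs(s[...,0]+.06)<.14)&(abs(s[...,1])<.1)&(s[...,2]>.1)&(s[...,2]<.3)
    q=s[g]; print(name,len(q),'min',np.percentile(q,1,axis=0).round(4),'max',np.percentile(q,99,axis=0).round(4))
    c=q.mean(0); print('  mean',c.round(4),'normal',np.linalg.svd(q-c,full_matrices=False)[2][2].round(3))
    return d
E
python3 - <<'E'
from h import *
plan(unst(-.15,0,.245),16.2)
for n in('wrist','top','scene'):
    d=greenst(n); save(d,n+'5.png')
    if n=='wrist': w=d
a=cv2.imread('pics/scene5.png')[80:320,300:620]; cv2.imwrite('pics/c5.png',cv2.resize(a,None,fx=2,fy=2))
E
```

```text
t 14.7 pos [0.3923 0.1856 0.2471] yaw 15.97 stand [-0.149   0.0072  0.2471] F [-0.   0.2 -5. ] open 0.0151
 shift units in current axes [-0.029 -0.004  0.008] mm [-7.2 -1.   2.1]
 twist total -0.0013
 shift after twist [-0.029 -0.004  0.008]
wrist 11816 min [-0.1554 -0.0321  0.2261] max [-0.1406  0.0794  0.2839]
  mean [-0.148   0.033   0.2708] normal [ 1.    -0.001  0.001]
top 214 min [-0.1542 -0.0658  0.1961] max [-0.1404 -0.0236  0.2783]
  mean [-0.1486 -0.0443  0.2539] normal [-0.976 -0.169  0.134]
scene 1620 min [-0.1531 -0.0679  0.1421] max [-0.1386  0.0748  0.2848]
  mean [-0.1421 -0.0036  0.2155] normal [ 1.    -0.01   0.024]
```

View pics/wrist5.png

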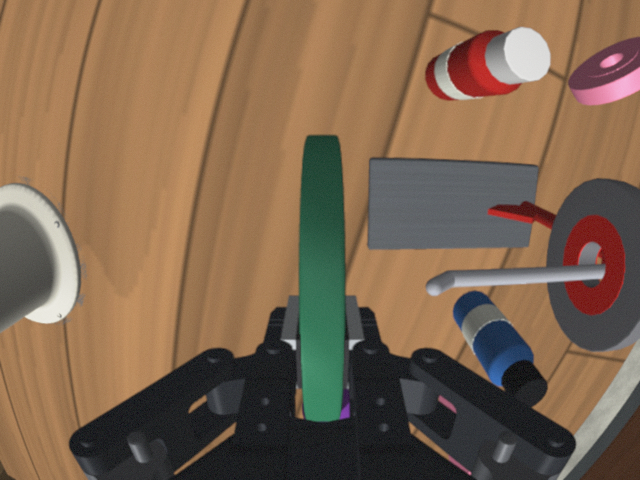

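View pics/c5.png

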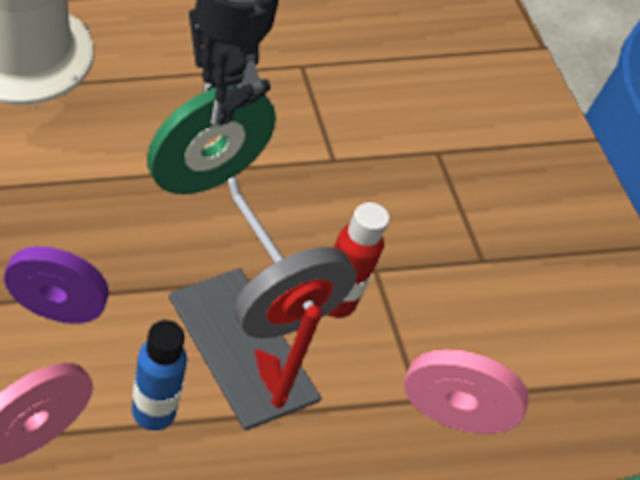

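The wrist view shows the wheel edge-on, square in the jaws and in front of the hook tip (435,285). The scene crop shows its bore at (215,145). I'll fit its centre from the rim.

```bash
cat >> h.py <<'E'
def greencirc(name='scene'):
    d=grab(name); s=st(wcloud(d) if name=='wrist' else cloud(d))
    g=(greenmask(d)&(abs(s[...,0]+.05)<.15)&(abs(s[...,1])<.1)&(s[...,2]>.1)&(s[...,2]<.3)).astype(np.uint8)
    g=cv2.morphologyEx(g,cv2.MORPH_OPEN,np.ones((3,3),np.uint8)).astype(bool); q=s[g]
    q=q[abs(q[:,0]-np.median(q[:,0]))<.012]
    h=cv2.convexHull((q[:,1:]*1000).astype(np.float32))[:,0]
    A=np.c_[2*h,np.ones(len(h))]; x=np.linalg.lstsq(A,(h**2).sum(1),rcond=None)[0]; r=np.sqrt(x[2]+x[0]**2+x[1]**2)
    e=cv2.minEnclosingCircle(h)
    print(name,'circle LS c(y,z)',x[:2].round(1),'r',r.round(1),'| enclosing',np.round(e[0],1),round(e[1],1),'| x pct',np.percentile(q[:,0],[1,10,50,90,99]).round(4))
    return d
E
python3 - <<'E'
from h import *
greencirc(); greencirc()
greyx()
# control on grey tip position from wrist cloud
d=grab('wrist'); s=st(wcloud(d)); S=cv2.cvtColor(d['img'],cv2.COLOR_RGB2HSV)[...,1]
b=(d['z_map']>0)&(S<50)&(s[...,2]>.19)&(s[...,2]<.225)&(abs(s[...,1])<.02)&(s[...,0]>-.11)&(s[...,0]<.03)
q=s[b]
for x0 in (-.095,-.085,-.075,-.05,-.02):
    k=q[abs(q[:,0]-x0)<.006]; print(x0,len(k),k.mean(0).round(4) if len(k) else '',k[:,2].max().round(4) if len(k) else '')
plan(unst(-.15,0,.245),16.2)
E
```

```text
scene circle LS c(y,z) [  5.1 213.7] r 75.3 | enclosing [  3.5 216.1] 79.9 | x pct [-0.1521 -0.1456 -0.1412 -0.1396 -0.1382]
scene circle LS c(y,z) [  5.4 212.8] r 74.9 | enclosing [  6.3 214.7] 78.3 | x pct [-0.1522 -0.1459 -0.1413 -0.1397 -0.1385]
scene 0.21 176 [0.0419 0.0459 0.0601 0.0636 0.0647]
scene 0.225 268 [0.0425 0.0463 0.0602 0.063  0.0636]
scene 0.24 364 [0.0427 0.0456 0.0546 0.0618 0.0633]
-0.095 71 [-0.09    0.0019  0.2129] 0.2156
-0.085 333 [-0.0854  0.003   0.2125] 0.2165
-0.075 273 [-0.0748  0.0034  0.2062] 0.2124
-0.05 277 [-0.0499  0.0029  0.2044] 0.2066
-0.02 245 [-0.02    0.003   0.2043] 0.2065
t 15.05 pos [0.3928 0.1864 0.2481] yaw 16.01 stand [-0.1484  0.0078  0.2481] F [ 0.4 -0.3 -6.1] open 0.0151
 shift units in current axes [-0.031 -0.007  0.012] mm [-7.8 -1.6  3.1]
 twist total -0.0011
 shift after twist [-0.031 -0.007  0.012]
```

arm_command --motion '[{"linear":[-0.016,0,0.02],"twist":-0.001},{"linear":[0,0.04,0],"twist":0},{"linear":[0,0.05,0],"twist":0},{"linear":[0,0.05,0],"twist":0},{"linear":[0,0.02,0],"twist":0}]'

```text
time: 15.55
eef_pos: [0.4331, 0.1938, 0.2421]
tool_rot: [0.601, 0.8, 0.0, 0.0]
wrist_force: [-0.0, -0.1, -6.5]
opening: 0.0151
```

arm_command --motion '[{"linear":[0,0,0],"twist":0},{"linear":[0,0,0],"twist":0}]'

```text
time: 15.75
eef_pos: [0.4316, 0.1936, 0.242]
tool_rot: [0.6, 0.8, -0.0, -0.0]
wrist_force: [0.5, 0.6, -5.4]
opening: 0.0149
```

Run:
```python
from h import *
plan(unst(-.06,.004,.243),16.2)
d=greencirc(); save(d,'s6.png')
a=d['img'][100:240,370:530,::-1]; cv2.imwrite('pics/c6.png',cv2.resize(a,None,fx=4,fy=4,interpolation=cv2.INTER_CUBIC))
```

```text
t 15.75 pos [0.4316 0.1936 0.242 ] yaw 16.19 stand [-0.1091  0.0039  0.242 ] F [ 0.5  0.6 -5.4] open 0.0149
 shift units in current axes [ 0.     0.196 -0.004] mm [ 0.1 49.1 -1. ]
 twist total -0.0
 shift after twist [ 0.     0.196 -0.004]
scene circle LS c(y,z) [  1.5 206.9] r 75.0 | enclosing [  1.2 211.7] 81.6 | x pct [-0.1134 -0.108  -0.1026 -0.101  -0.0999]
```

View pics/c6.png

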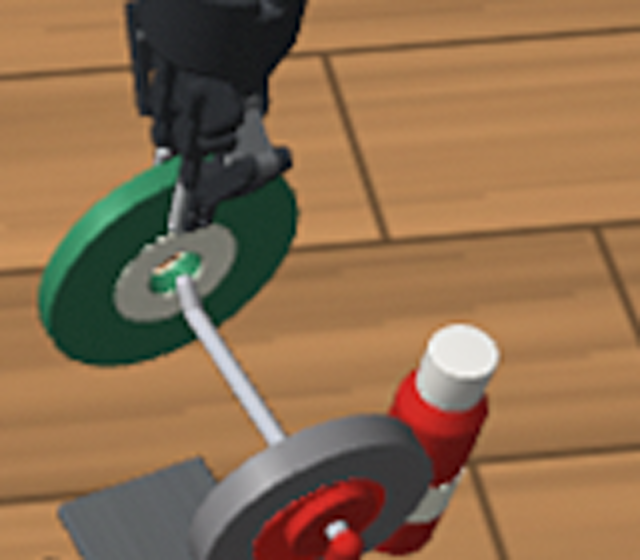

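The hook tip (183,285) is just entering the bore (176,272), with the centre at y = 1.5 mm, z ≈ 205 mm. I'll thread it on slowly.

arm_command --motion '[{"linear":[0,0.018,0],"twist":0},{"linear":[0,0.018,0],"twist":0},{"linear":[0,0.018,0],"twist":0},{"linear":[0,0.018,0],"twist":0},{"linear":[0,0.018,0],"twist":0}]'

```text
time: 16.3
eef_pos: [0.4538, 0.2001, 0.2423]
tool_rot: [0.601, 0.8, -0.0, -0.0]
wrist_force: [0.1, -0.1, -5.5]
opening: 0.0152
```

Run:
```python
from h import *
plan(unst(-.03,.004,.243),16.2)
greencirc()
```

```text
t 16.3 pos [0.4538 0.2001 0.2423] yaw 16.19 stand [-0.0859  0.0039  0.2423] F [ 0.1 -0.1 -5.5] open 0.0152
 shift units in current axes [ 0.001  0.224 -0.003] mm [ 0.1 55.9 -0.7]
 twist total -0.0001
 shift after twist [ 0.001  0.224 -0.003]
scene circle LS c(y,z) [  1.9 207.7] r 75.7 | enclosing [  5.6 213.6] 85.5 | x pct [-0.0903 -0.0839 -0.0793 -0.0778 -0.0766]
```

arm_command --motion '[{"linear":[0,0.022,0],"twist":0},{"linear":[0,0.022,0],"twist":0},{"linear":[0,0.022,0],"twist":0},{"linear":[0,0.022,0],"twist":0},{"linear":[0,0.022,0],"twist":0}]'

```text
time: 16.85
eef_pos: [0.4803, 0.2078, 0.2423]
tool_rot: [0.6, 0.8, -0.0, -0.0]
wrist_force: [-0.1, -0.5, -5.8]
opening: 0.015
```

arm_command --motion '[{"linear":[0,0.026,0],"twist":0},{"linear":[0,0.026,0],"twist":0},{"linear":[0,0.026,0],"twist":0},{"linear":[0,0.026,0],"twist":0},{"linear":[0,0.013,0],"twist":0}]'

```text
time: 17.35
eef_pos: [0.5086, 0.2159, 0.2423]
tool_rot: [0.601, 0.8, 0.0, 0.0]
wrist_force: [0.4, 0.5, -6.6]
opening: 0.0149
```

arm_command --motion '[{"linear":[0,0,0.012],"twist":0},{"linear":[0,0,0.012],"twist":0},{"linear":[0,0,0.012],"twist":0},{"linear":[0,0,0.012],"twist":0},{"linear":[0,0,0],"twist":0}]'

```text
time: 17.85
eef_pos: [0.5074, 0.2156, 0.2296]
tool_rot: [0.601, 0.8, -0.0, -0.0]
wrist_force: [-0.2, 0.2, -6.0]
opening: 0.015
```

Run:
```python
from h import *
plan(unst(-.03,.004,.228),16.2)
greencirc()
```

```text
t 17.85 pos [0.5074 0.2156 0.2296] yaw 16.19 stand [-0.0301  0.0039  0.2296] F [-0.2  0.2 -6. ] open 0.015
 shift units in current axes [0.    0.    0.006] mm [0.1 0.1 1.6]
 twist total -0.0001
 shift after twist [0.    0.    0.006]
scene circle LS c(y,z) [  1.2 194.2] r 74.8 | enclosing [ -3.2 196.9] 80.7 | x pct [-0.0348 -0.0293 -0.0236 -0.0222 -0.0214]
```

arm_command --motion '[{"linear":[0,0,0.006],"twist":0},{"linear":[0,0,0.004],"twist":0},{"linear":[0,0,0],"twist":0}]'

```text
time: 18.2
eef_pos: [0.508, 0.2158, 0.228]
tool_rot: [0.6, 0.8, 0.0, 0.0]
wrist_force: [-0.0, 0.9, -5.2]
opening: 0.0148
```

arm_command --motion '[{"linear":[0,0,0.004],"twist":0},{"linear":[0,0,0],"twist":0}]'

```text
time: 18.4
eef_pos: [0.5081, 0.2158, 0.2279]
tool_rot: [0.6, 0.8, 0.0, 0.0]
wrist_force: [-2.5, 0.5, 1.2]
opening: 0.0153
```

The wheel's weight is now on the bar (Fz −5 → +1), so I release.

arm_command --motion '[{"linear":[0,0,0],"twist":0},{"linear":[0,0,0],"twist":0},{"linear":[0,0,0],"twist":0},{"linear":[0,0,0],"twist":0},{"linear":[0,0,0],"twist":0}]' --claw 38 --force 20

```text
time: 18.9
eef_pos: [0.5081, 0.2158, 0.2269]
tool_rot: [0.6, 0.8, 0.0, 0.0]
wrist_force: [0.0, 0.4, 0.1]
opening: 0.0325
```

arm_command --motion '[{"linear":[0,0,-0.03],"twist":0},{"linear":[0,0,-0.06],"twist":0},{"linear":[0,0,-0.08],"twist":0},{"linear":[0,0,-0.1],"twist":0},{"linear":[0,0,-0.1],"twist":0}]'

```text
time: 19.4
eef_pos: [0.508, 0.2158, 0.3217]
tool_rot: [0.6, 0.8, 0.001, 0.0]
wrist_force: [0.7, 0.2, 0.2]
opening: 0.0324
```

arm_command --motion '[{"linear":[0,0,-0.1],"twist":0},{"linear":[0,0,0],"twist":0},{"linear":[0,0,0],"twist":0},{"linear":[0,0,0],"twist":0},{"linear":[0,0,0],"twist":0}]'

```text
time: 19.9
eef_pos: [0.5074, 0.2156, 0.3429]
tool_rot: [0.601, 0.8, -0.001, -0.001]
wrist_force: [-0.2, 0.6, -1.2]
opening: 0.033
```

Run:
```python
from h import *
plan(unst(-.03,.004,.228),16.2)
for i in range(3): d=greencirc()
greyx(); save(d,'s7.png'); greenst('scene')
a=d['img'][100:330,330:640,::-1]; cv2.imwrite('pics/c7.png',cv2.resize(a,None,fx=2,fy=2))
```

```text
t 19.9 pos [0.5074 0.2156 0.3429] yaw 16.19 stand [-0.0302  0.0039  0.3429] F [-0.2  0.6 -1.2] open 0.033
 shift units in current axes [0.    0.002 0.46 ] mm [1.000e-01 4.000e-01 1.149e+02]
 twist total -0.0001
 shift after twist [0.    0.002 0.46 ]
scene circle LS c(y,z) [  0.3 190.7] r 75.1 | enclosing [  0.3 189.4] 77.3 | x pct [-0.0339 -0.0292 -0.0228 -0.0214 -0.0204]
scene circle LS c(y,z) [  0.9 191.1] r 74.8 | enclosing [  1.5 191.3] 76.8 | x pct [-0.0337 -0.0289 -0.0228 -0.0214 -0.0204]
scene circle LS c(y,z) [  0.5 191.7] r 74.5 | enclosing [  0.5 191.5] 76.3 | x pct [-0.0339 -0.029  -0.0227 -0.0214 -0.0204]
scene 0.21 262 [-0.0232 -0.0221  0.0567  0.0633  0.0643]
scene 0.225 266 [0.041  0.046  0.0602 0.0628 0.0638]
scene 0.24 367 [0.042  0.0453 0.0549 0.0622 0.0633]
scene 1750 min [-0.0343 -0.0727  0.1227] max [-0.0205  0.0694  0.2646]
  mean [-0.0239 -0.0072  0.208 ] normal [ 1.    -0.01   0.026]
```

View pics/s7.png

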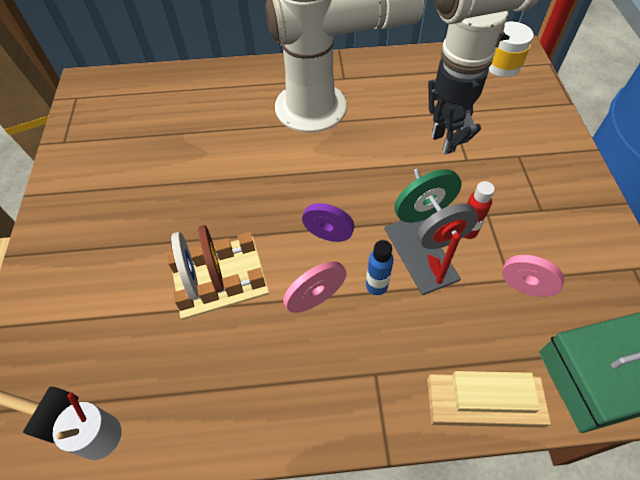

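The view shows the green wheel hanging at (428,195) in front of grey at (449,226). Neither is moving, the gripper is clear, and the rack and cans are unchanged. I'm handing the job in.

```bash
python3 -c "
from h import *
print(ticket.finish_job())"
```

```text
the job is handed in; nothing more can be done
None
```

The job is done and handed in at about 20 s on the robot clock; the hand-in reported no verdict.

- **Grey wheel:** I pushed it back with the fingers astride the bar until it stopped against the collar, with the force rising to about 11 N. It stayed there, with its centre at about stand x = 54 mm.
- **Green wheel:** I gripped it by the top rim, lifted it out, threaded it over the hook tip with no noticeable contact force, and set it down on the bar. It hangs at about stand x = −28 mm, y ≈ 0.5 mm, z ≈ 191 mm (189 expected, within the camera error), with its axle within 0.03 rad of the bar. That leaves over 60 mm of free space to the grey wheel.
- **Rest of the scene:** In the last picture the white and brown wheels and both cans look unmoved; I did not measure them again. Three rim fits in a row agreed, so the green wheel is still, and the gripper is clear above it.

- **Refused calls:** Three early move calls were refused because they left out the twist, so I sent them again.
- **Height readings:** While the green wheel was being carried, its camera height read about 4 mm higher than the arm's own position implied. I aimed between the two.

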